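Centre a bud vase on the banding wheel

TASK

Centre the little onion-shaped bud vase on the head of the banding wheel by tapping or nudging its side lightly with a fingertip or the outside of the fingers, so that it ends standing upright and still with its foot within 7 mm of the middle of the wheel head. It stands on a narrow foot and topples easily: do not tip it, hit it hard or send it skidding, and never take it between the fingers, press on its top, lift it or knock it off. Leave the mugs, the other vase, the mould and the brush on the table where they are, and draw the hand clear at the end.

Things in the scene. Friction and masses are not known exactly. Their poses are not given: they have to be found in the camera images.
- wheel: Banding wheel: a flat round dark wooden head, 120 mm in diameter and 14 mm thick, on a dark steel stem and round foot (110 mm across); 95 mm high in all. It is fast to the table and its small clamp screw, on the stem below the head, is done up: the head does not turn. Origin: centre of its underside, on the table; z up.
- wheel_top (a point): The middle of the wheel head's flat upper face, 95 mm above the table, where the vase's foot is to be centred (marked by a 5 mm pale dot).
- vase: White biscuit-fired bud vase, loose, off-centre on the wheel head. Onion-shaped, 52 mm high: flat foot 34 mm across, low belly 58 mm across 11 mm up, drawn in above it (48 mm at 20 mm up, 30 at 28) to a 17 mm neck 42 mm up and a 23 mm lip. About 0.16 kg. Pushed low, at the belly, it slides and stops with the push; pushed higher it topples. Origin: centre of its foot's underside; z along its axis.
- mug_a: Bystander: white mug, 76 mm wide and 82 mm high with a handle, loose on the table. Origin: centre of its underside.
- mug_b: Bystander: white mug, 76 mm wide and 82 mm high with a handle, loose on the table. Origin: centre of its underside.
- mug_c: Bystander: white mug, 76 mm wide and 82 mm high with a handle, loose on the table. Origin: centre of its underside.
- spare_vase: Bystander: a second bud vase of the same shape, loose on the table. Origin: centre of its foot's underside.
- mould: Bystander: plaster mould block, 75 x 60 x 50 mm, loose on the table. Origin: centre of its underside.
- brush: Bystander: brush about 150 mm long lying on the table. Origin: on its underside.
Things that resemble listed ones, but are neither listed nor needed, are in the scene too. What is shaped like the vase but orange or red is not meant.

How it is judged:
At the end, for the whole second after the job is handed in: The vase stands upright (within 0.06 rad) and at rest on the wheel head, its foot's centre within 7 mm, horizontally, of the middle of the head (horizontal distance between vase and wheel_top below 0.007 m and z of vase in the frame of wheel_top between -0.003 and 0.003 m and angle between vase's own z axis and vertical below 0.06 rad and linear speed of vase below 0.01 m/s and angular speed of vase below 0.1 rad/s); the robot touches nothing.
It fails at once if the vase is tipped by more than 0.35 rad, lifted more than 8 mm, or knocked off the wheel head (angle between vase's own z axis and vertical above 0.35 rad or z of vase in the frame of wheel_top above 0.008 m or z of vase in the frame of wheel_top below -0.01 m).
It fails at once if the vase is hit or pressed with more than 10 N (contact force between any of the fingers, the arm and vase above 10 N).
It fails at once if the vase is sent skidding (faster than 0.2 m/s) (linear speed of vase above 0.2 m/s).
It fails at once if the vase is touched while it is between the fingers or under them (grasp point within 16 mm of its axis) (contact force between the fingers and vase above 0.1 N and horizontal distance between the grasp point and vase below 0.016 m).
It fails at once if a mug, the spare vase, the mould or the brush is moved more than 15 mm (distance of any of mug_a, mug_b, mug_c, spare_vase, mould, brush from where it was at the start of the episode above 0.015 m).
It also fails if it takes over 48 s, if anything falls off the work surface, if the arm or the gripper's body presses on something with over 40 N, if the wrist force passes 120 N, or if a joint passes its speed limit or range.

ROBOT

A 6-joint arm with a two-finger parallel gripper is mounted at the origin on the work surface. World frame = base frame: x ahead of the robot, y to its left, z up, the work surface at z = 0. Lengths are in m, angles in rad, forces in N, time in s.
With the tool pointing down it reaches from about 0.35 to 0.875 m from the base axis. Payload 4.2 kg.
Tool frame: the origin (TCP) lies on the centre line of the jaws, within the pads' length; the fingertips stand manip.tcp_to_tips ahead of it and the grasp point (between the pads) lies 3 mm ahead of it (manip.tcp_to_tips is the distance from the TCP to the fingertips, in m); z points along the fingers, y is the line along which they close (so a half turn about z gives the same grasp; the last joint's range is limited). The gripper opens to 87 mm and grips with 3 to 60 N. Pads are 19 mm wide; open, the fingers measure 117 mm over their backs; the gripper's body (75 mm by 190 mm) begins 51 mm behind the grasp point.
Start: joints at [1.377, 0.385, 0.008, 0, -1.194, -0.259], TCP at [0.273, 0.562, 0.245] pointing down, gripper open.
Joint ranges: [-3.14, 3.14], [-1.21, 2.06], [-1.07, 1.41], [-3.16, 2.05], [-2.99, -0.16], [-3.1, 3.1]. Speed limits (rad/s): [2.79, 2.79, 3.14, 3.14, 3.14, 3.14].

INTERFACE

Orientations are given as a unit quaternion [x, y, z, w].
In Python, from plant import manip gives the robot as it stands.
- The arm moves only by the tool apply_moves, never from a script. Its argument "commands" is a list of rows, each a list of 3 entries, a list of its own where there are three numbers: the opening, from -1 (shut) to 1 (fully open), then the shift along the tool's x, y, z in cm, then the turn about the tool's z in degrees. In form: [[gripper, [dx, dy, dz], twist], ...]. A call has 1 to 12 rows; each row is the pose to reach, as a shift and turn from the pose commanded when the call began, along the tool's axes at that moment; what a row does not reach only later rows make up. A row lasts 1/12 s, in which the tool goes at most 41.7 mm and 7.16 degrees, less where a joint would pass 70% of its speed; a pose out of reach is approached as far as the arm can. A call with a gripper value outside its range is refused whole. The fingers move at their own pace and stop on an object; the grip force is fixed at half the most. Time passes only in rows, so rows that repeat a pose let the fingers close. It gives the time, the measured TCP pose, the force, the opening and the grip force at its end, in the units of the state.
- manip.observe(): the state, without advancing time (a new reading comes with each control period).
- manip.capture(name): name is "scene" or "side" or "wrist"; returns the picture (420x560x3 uint8, blue, green, red); there is no depth.
- manip.get_calibration(name): a dict with "fx", "fy", "cx", "cy" (pixels), "R" (3x3) and "t" (3): a world point X has camera coordinates R X + t. Camera axes: x right, y down, z forward; pixel columns grow to the right and rows downward; lengths in m; the calibration is good to about 2 mm. A picture is of the moment at which its call begins: read the wrist's pose just before it. get_calibration takes no time and is no camera call; for the wrist camera it gives the pose at the moment of the call.
- manip.job_done(): hands the job in; it is judged then, once.
The state is a dict: "t": time; "joints": joint angles; "joint_vel": joint speeds; "effort": joint torques, N m; "position": TCP position; "orientation": TCP orientation; "contact_force": force on the tool from outside, world axes, zero at the start; "wrist_torque": the same for the moment, N m; "width": finger opening in m; "grip_force": force on a finger pad.
Only numpy, scipy, OpenCV 4.12 (cv2) and the standard library are available. Lean on these libraries where they do the work, as an engineer would, in place of code of your own. Each camera call takes 0.05 s, during which the arm holds its last target. There are 200 camera calls.

## Working session

There is one attempt and no reset: what is moved stays moved. The work goes in short steps, Python scripts to look and compute and a tool call to move; the robot and the scene stay as the last step left them, time stands still between calls to the robot, and variables do not carry over. Pictures are saved under pics/ and viewed, at most 10 in all, crops included, and the job is handed in when it is done.

Besides the shell and the picture viewer there is one more tool, called as name([rows], argument=value, ...), one row to a line, values as JSON. apply_moves: Moves the arm, as the interface text tells. Its arguments: {"type":"object","properties":{"commands":{"type":"array","items":{"type":"array"}}},"required":["commands"]}

```bash
mkdir -p pics; python3 - <<'E'
from plant import manip
import cv2,numpy as np
s=manip.observe();print(s);print(manip.tcp_to_tips)
for n in("scene","side"):
    c=manip.get_calibration(n);print(n,c);cv2.imwrite(f"pics/{n}0.png",manip.capture(n))
E
```

```text
{'t': 0.0, 'joints': array([ 1.37656423e+00,  3.85532371e-01,  6.65115132e-03, -5.28862681e-04,
       -1.19405086e+00, -2.58598031e-01]), 'joint_vel': array([ 0.00115972,  0.00017712,  0.00014271, -0.00050245,  0.00071678,
        0.00038672]), 'effort': array([ 4.60262220e-05, -3.90664494e+01,  1.87407947e+01,  4.21983361e+00,
        1.10104261e-02, -1.94015411e-04]), 'position': array([0.2731758 , 0.56151083, 0.24347966]), 'orientation': array([ 9.74454934e-01, -2.24580456e-01, -2.11293119e-04,  1.07523295e-03]), 'contact_force': array([-0.10671228, -2.13403213,  0.67216253]), 'wrist_torque': array([ 0.03384372,  0.0091207 , -0.02833914]), 'grip_force': 0.0, 'width': 0.08706126202687879}
0.022
scene {'fx': 536.2860198883704, 'fy': 536.2860198883704, 'cx': 281.71136796635875, 'cy': 215.0206289267902, 'R': array([[ 3.08482153e-02,  9.99343652e-01,  1.89908585e-02],
       [ 5.21801139e-01,  1.03911868e-04, -8.53067149e-01],
       [-8.52509214e-01,  3.62250507e-02, -5.21455450e-01]]), 't': array([-0.04218004, -0.22464205,  1.59349498])}
side {'fx': 500.7687306442702, 'fy': 500.7687306442702, 'cx': 288.49756906755, 'cy': 203.84855871783964, 'R': array([[ 0.78240699, -0.62267362, -0.01081044],
       [-0.41609359, -0.50976024, -0.75300108],
       [ 0.46336318,  0.59365146, -0.65793047]]), 't': array([-0.41808384,  0.3218164 ,  0.77619151])}
```

View pics/scene0.png

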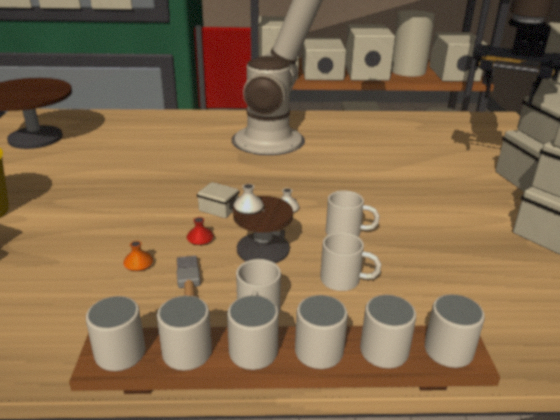

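View pics/side0.png

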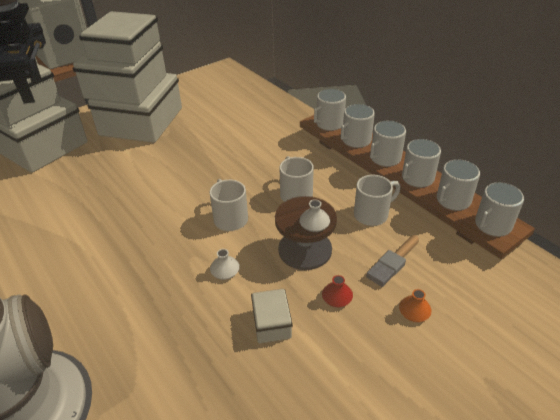

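The scene shows the wheel head at about (263,213) with the vase at (249,198), towards its rear left. In the side view the head is at about (306,220) and the vase at (315,218). I'll estimate positions now, then check closer with the wrist camera.

```bash
cat >h.py <<'E'
import numpy as np
def ray(c,u,v,z):
    R=np.array(c["R"]);t=np.array(c["t"]);C=-R.T@t
    d=R.T@np.array([(u-c["cx"])/c["fx"],(v-c["cy"])/c["fy"],1.]);return (C+d*(z-C[2])/d[2])[:2]
def proj(c,X):
    p=np.array(c["R"])@np.array(X)+np.array(c["t"]);return np.array([c["fx"]*p[0]/p[2]+c["cx"],c["fy"]*p[1]/p[2]+c["cy"]])
E
python3 - <<'E'
from plant import manip
from h import *
S=manip.get_calibration("scene");D=manip.get_calibration("side")
print("wheel",ray(S,263,214,.095),ray(D,306,220,.095))
print("vase lip",ray(S,249,187,.147),ray(D,315,203,.147))
print("mugs rim",[ray(D,*p,.082).round(3) for p in((229,190),(297,167),(374,186))], "spare",ray(D,223,254,.052),"mould",ray(D,270,310,.05),"brush",ray(D,390,262,.01))
w=manip.get_calibration("wrist");R=w["R"];print("cam pos",-R.T@w["t"],R[2],R[0],w["fx"])
E
```

```text
wheel [ 0.58200674 -0.01412747] [ 0.55829557 -0.0253058 ]
vase lip [ 0.56755643 -0.04106456] [ 0.56396639 -0.04313156]
mugs rim [array([0.502, 0.158]), array([0.662, 0.129]), array([ 0.746, -0.025])] spare [0.40525315 0.03675738] mould [ 0.3973372  -0.12232826] brush [ 0.66802852 -0.15377948]
cam pos [0.34773011 0.52501379 0.38308362] [-0.26916725  0.12997169 -0.95428316] [-0.43827428 -0.89884049  0.00120013] 378.6651787086774
```

apply_moves([
  [-1,[56,48.4,0],-26],
  [-1,[56,48.4,0],-26],
  [-1,[56,48.4,0],-26],
  [-1,[56,48.4,0],-26],
  [-1,[56,48.4,0],-26],
  [-1,[56,48.4,0],-26],
  [-1,[56,48.4,0],-26],
  [-1,[56,48.4,0],-26],
  [-1,[56,48.4,0],-26],
  [-1,[56,48.4,0],-26],
  [-1,[56,48.4,0],-26],
  [-1,[56,48.4,0],-26],
])

```text
t: 1.1
position: [0.4706, 0.1005, 0.2445]
orientation: [1.0, 0.001, -0.0, -0.0]
contact_force: [1.3, -0.0, -0.4]
width: 0.0148
grip_force: 0.0
```

apply_moves([
  [-1,[8.5,20,0],0],
  [-1,[8.5,20,0],0],
  [-1,[8.5,20,0],0],
  [-1,[8.5,20,0],0],
  [-1,[8.5,20,0],0],
  [-1,[8.5,20,0],0],
  [-1,[8.5,20,0],0],
  [-1,[8.5,20,0],0],
  [-1,[8.5,20,0],0],
])

```text
t: 1.85
position: [0.5552, -0.0966, 0.2443]
orientation: [1.0, 0.001, -0.0, -0.0]
contact_force: [-0.3, 0.8, -0.8]
width: 0.0004
grip_force: 0.0
```

```bash
python3 - <<'E'
from plant import manip
import cv2,pickle
from h import *
s=manip.observe();print(s["position"],s["orientation"],s["width"])
w=manip.get_calibration("wrist");cv2.imwrite("pics/w1.png",manip.capture("wrist"));pickle.dump(w,open("w1.pkl","wb"))
print(proj(w,[.57,-.02,.095]),proj(w,[.566,-.042,.106]))
E
```

```text
[ 0.55519609 -0.0965964   0.24428178] [ 9.99999541e-01  8.56769296e-04 -3.99188483e-04 -1.54093983e-04] 0.0004306880586360096
[179.64299287 179.2619894 ] [205.50172017 187.79376255]
```

View pics/w1.png

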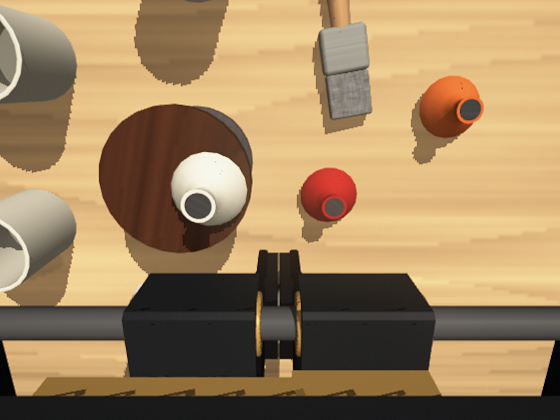

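The wrist view shows the head as an ellipse centred near (175,178) and the vase belly at about (209,188). The vase sits on the -y side of the head, and the closed fingers are to its right.

```bash
cat >>h.py <<'E'
import cv2
from scipy.optimize import least_squares
def big(m,near=None):
    cs,_=cv2.findContours(m.astype(np.uint8),cv2.RETR_EXTERNAL,cv2.CHAIN_APPROX_NONE)
    if near is not None: cs=[c for c in cs if cv2.pointPolygonTest(c,tuple(map(float,near)),True)>-15]
    return max(cs,key=cv2.contourArea)[:,0].astype(float)
def circ(P,r,c0):
    f=lambda p:np.hypot(*(P-p[:2]).T)-p[2]
    q=least_squares(f,[*c0,r],loss="cauchy",f_scale=.0007)
    g=least_squares(lambda p:np.hypot(*(P-p).T)-r,c0,loss="cauchy",f_scale=.0007)
    return g.x,q.x,np.mean(abs(f(q.x))<.001)
def measure(im,w,wh,va):
    h=cv2.cvtColor(im,cv2.COLOR_BGR2HSV).astype(int);b,g,r=[im[...,i].astype(int) for i in range(3)]
    white=(h[...,1]<60)&(h[...,2]>110)
    brown=(r<125)&(r-b>12)&(h[...,1]>90)
    W=big(brown|white,proj(w,[*wh,.095]));V=big(white,proj(w,[*va,.106]))
    A=np.array([ray(w,*p,.095) for p in W]);B=np.array([ray(w,*p,.106) for p in V])
    # drop wheel points close to the vase, vase points far from circle handled by robust loss
    A=A[np.hypot(*(A-va).T)>.036]
    return circ(A,.06,wh),circ(B,.029,va)
E
python3 - <<'E'
import pickle
from h import *
w=pickle.load(open("w1.pkl","rb"))
a,b=measure(cv2.imread("pics/w1.png"),w,[.57,-.02],[.566,-.042])
print(a,b,"off",b[0]-a[0],b[1][:2]-a[1][:2])
E
```

```text
(array([ 0.56702912, -0.01716775]), array([ 0.5671457 , -0.01694566,  0.05967623]), np.float64(0.8972431077694235)) (array([ 0.56430762, -0.0444309 ]), array([ 0.56493906, -0.04436918,  0.02808903]), np.float64(0.9712918660287081)) off [-0.0027215  -0.02726315] [-0.00220664 -0.02742352]
```

apply_moves([
  [-1,[0.4,0.7,0],5],
  [-1,[0.4,0.7,3],5],
  [-1,[0.4,0.7,6],5],
  [-1,[0.4,0.7,9],5],
  [-1,[0.4,0.7,11],5],
  [-1,[0.4,0.7,12],5],
  [-1,[0.4,0.7,12.2],5],
  [-1,[0.4,0.7,12.2],5],
  [-1,[0.4,0.7,12.2],5],
])

```text
t: 2.65
position: [0.5609, -0.1039, 0.1242]
orientation: [0.999, -0.042, 0.002, 0.0]
contact_force: [0.1, 0.0, 0.0]
width: 0.0006
grip_force: 0.0
```

```bash
python3 - <<'E'
from plant import manip
import cv2,pickle
from h import *
s=manip.observe();print(s["position"],s["orientation"],s["contact_force"])
w=manip.get_calibration("wrist");cv2.imwrite("pics/w2.png",manip.capture("wrist"))
E
```

```text
[ 0.56088607 -0.10390395  0.12418149] [ 9.99096606e-01 -4.24685828e-02  1.54616880e-03  3.61986323e-05] [0.06413969 0.00373147 0.04051895]
```

View pics/w2.png

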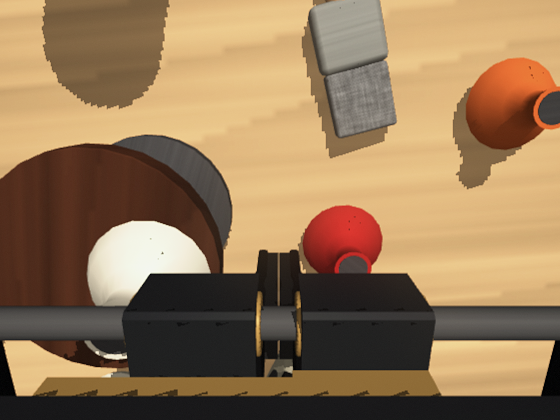

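The tips are about 7 mm above the head, on the -y side of the vase. I'll lower by 2 mm and start the slow push.

apply_moves([
  [-1,[0,-0.2,0.2],0],
  [-1,[0,-0.5,0.2],0],
  [-1,[0,-0.8,0.2],0],
  [-1,[0,-1.1,0.2],0],
  [-1,[0,-1.3,0.2],0],
  [-1,[0,-1.5,0.2],0],
  [-1,[0,-1.7,0.2],0],
  [-1,[0,-1.9,0.2],0],
  [-1,[0,-2.1,0.2],0],
  [-1,[0,-2.3,0.2],0],
  [-1,[0,-2.5,0.2],0],
  [-1,[0,-2.5,0.2],0],
])

```text
t: 3.7
position: [0.5619, -0.0793, 0.1205]
orientation: [0.999, -0.043, -0.0, 0.0]
contact_force: [-0.2, -0.9, -0.3]
width: 0.0006
grip_force: 0.2
```

```bash
python3 - <<'E'
from plant import manip
import cv2
s=manip.observe();print(s["position"],s["contact_force"])
cv2.imwrite("pics/w3.png",manip.capture("wrist"))
E
```

```text
[ 0.56185398 -0.0792873   0.12052959] [-0.18053774 -0.90412803 -0.3128455 ]
```

View pics/w3.png

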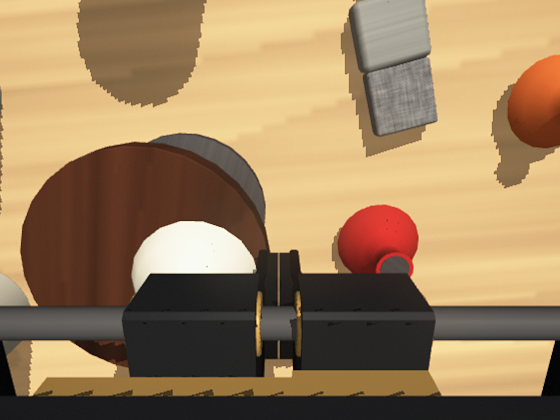

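Contact has just begun at about 0.9 N: the belly edge at pixel x≈255 now meets the finger. I'll push a further 20 mm at about 2 mm per row, then check.

apply_moves([
  [-1,[0,-0.15,0],0],
  [-1,[0,-0.35,0],0],
  [-1,[0,-0.55,0],0],
  [-1,[0,-0.75,0],0],
  [-1,[0,-0.95,0],0],
  [-1,[0,-1.15,0],0],
  [-1,[0,-1.35,0],0],
  [-1,[0,-1.55,0],0],
  [-1,[0,-1.75,0],0],
  [-1,[0,-1.9,0],0],
  [-1,[0,-2.0,0],0],
  [-1,[0,-2.0,0],0],
])

```text
t: 4.75
position: [0.5637, -0.0593, 0.1205]
orientation: [0.999, -0.043, 0.0, -0.0]
contact_force: [0.4, -0.1, -0.2]
width: 0.0004
grip_force: 0.2
```

apply_moves([
  [-1,[0,0.3,0],0],
  [-1,[0,1.0,0],0],
  [-1,[0,2.5,-1],0],
  [-1,[0,4,-4],0],
  [-1,[0,4,-8],0],
  [-1,[0,4,-12],0],
  [-1,[0,4,-12],0],
  [-1,[0,4,-12],0],
  [-1,[0,4,-12],0],
])

```text
t: 5.5
position: [0.5596, -0.0997, 0.2403]
orientation: [0.999, -0.043, -0.0, -0.0]
contact_force: [0.3, 0.3, -0.5]
width: 0.0001
grip_force: 0.0
```

```bash
python3 - <<'E'
from plant import manip
from h import *
s=manip.observe();print(s["position"],s["contact_force"])
w=manip.get_calibration("wrist");im=manip.capture("wrist");cv2.imwrite("pics/w4.png",im)
a,b=measure(im,w,[.567,-.017],[.566,-.024])
print(a,b,"off",b[0]-a[0],b[1][:2]-a[1][:2])
E
```

```text
[ 0.55964329 -0.09968785  0.240339  ] [ 0.25661526  0.26927219 -0.49529518]
(array([ 0.56712109, -0.01748386]), array([ 0.56719761, -0.01718934,  0.05955292]), np.float64(0.8125)) (array([ 0.56630516, -0.02170213]), array([ 0.56712978, -0.02230294,  0.02810061]), np.float64(0.8372093023255814)) off [-0.00081593 -0.00421827] [-6.78351522e-05 -5.11359402e-03]
```

View pics/w4.png

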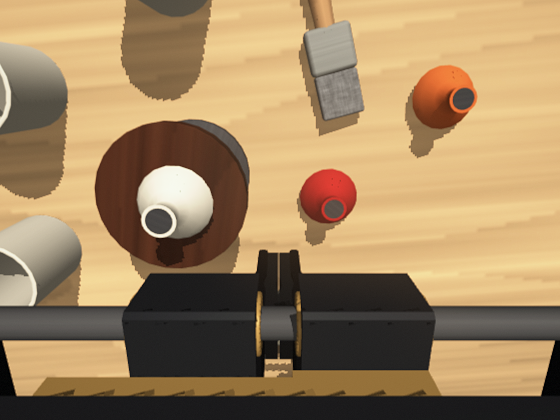

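The vase is upright at about (175,200), roughly 4.7 mm short of the middle in y. I'll make one more gentle push of that length.

apply_moves([
  [-1,[0,0,4],0],
  [-1,[0,0,8],0],
  [-1,[0,0,11],0],
  [-1,[0,-1,12],0],
  [-1,[0,-2,12],0],
  [-1,[0,-2.8,12],0],
  [-1,[0,-3.3,12],0],
  [-1,[0,-3.6,12],0],
  [-1,[0,-3.8,12],0],
  [-1,[0,-4.0,12],0],
  [-1,[0,-4.2,12],0],
  [-1,[0,-4.35,12],0],
])

```text
t: 6.55
position: [0.5642, -0.0562, 0.1213]
orientation: [0.999, -0.043, 0.001, 0.0]
contact_force: [0.9, -1.7, 1.5]
width: 0.0006
grip_force: 0.8
```

apply_moves([
  [-1,[0,-0.13,0],0],
  [-1,[0,-0.13,0],0],
  [-1,[0,0.2,0],0],
  [-1,[0,1.0,0],0],
  [-1,[0,2.5,-1],0],
  [-1,[0,4,-4],0],
  [-1,[0,4,-8],0],
  [-1,[0,4,-12],0],
  [-1,[0,4,-12],0],
  [-1,[0,4,-12],0],
  [-1,[0,4,-12],0],
])

```text
t: 7.47
position: [0.5598, -0.0962, 0.2401]
orientation: [0.999, -0.044, -0.0, -0.0]
contact_force: [0.0, -0.2, -0.8]
width: 0.0004
grip_force: 0.0
```

```bash
python3 - <<'E'
from plant import manip
from h import *
s=manip.observe();print(s["position"],s["contact_force"])
w=manip.get_calibration("wrist");im=manip.capture("wrist");cv2.imwrite("pics/w5.png",im)
a,b=measure(im,w,[.567,-.017],[.567,-.018])
print(a,b,"off",b[0]-a[0],b[1][:2]-a[1][:2])
cv2.imwrite("pics/d5.png",cv2.resize(manip.capture("side")[160:290,220:400],None,fx=4,fy=4))
E
```

```text
[ 0.55984379 -0.09618938  0.24008724] [ 0.03604426 -0.18691265 -0.81922328]
(array([ 0.56706876, -0.01743955]), array([ 0.56719807, -0.01709282,  0.05951038]), np.float64(0.800453514739229)) (array([ 0.56660826, -0.01742356]), array([ 0.56749873, -0.01797959,  0.02807069]), np.float64(0.8379629629629629)) off [-4.60501752e-04  1.59887361e-05] [ 0.00030066 -0.00088677]
```

View pics/w5.png

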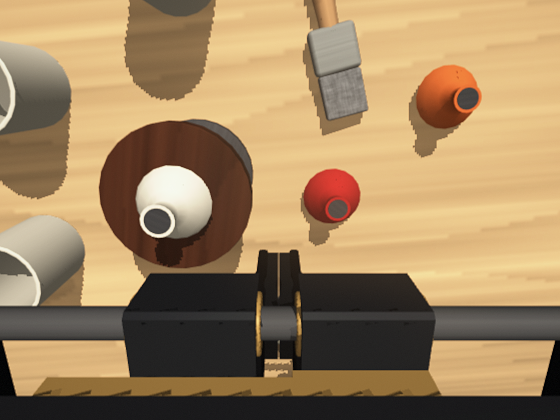

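View pics/d5.png

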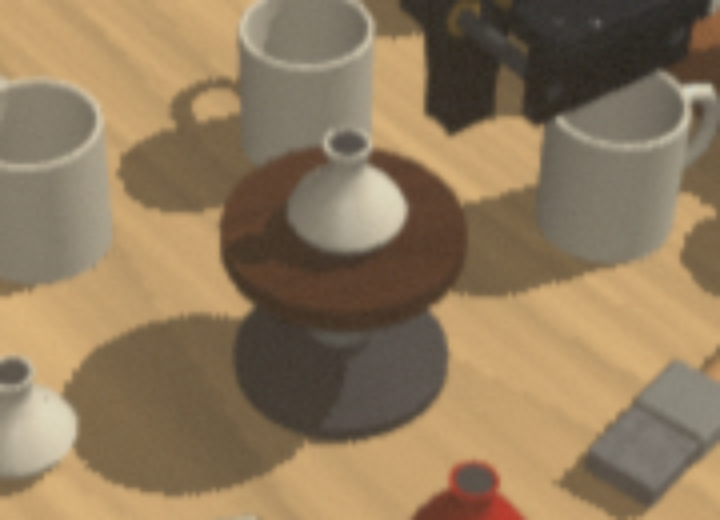

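The vase stands upright on the middle of the head: at about (174,200) in the wrist view, within about 1 mm of centre. The side view confirms it, and the hand is clear.

```bash
python3 -c "
from plant import manip
print(manip.job_done())"
```

```text
the job is handed in; nothing more can be done
None
```

The job is handed in: the bud vase stands upright on the wheel head, measured within about 1 mm of its middle, with the hand clear; the verdict was not shown to me.

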